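Rack a finished photo panel and close the rack gate

TASK

Take the finished photo panel off the sloping easel and stand it upright, on its short edge and the same way up as on the easel, in the empty slot of the cooling rack, pressing it gently but fully home past the slot's spring clip until you feel it sit on the depth stop hidden in the slot, whose height differs from day to day; then let go of it. Then slide the rack's gate by its black grip all the way to its end stop, so that a gate tooth stands in front of each slot. Do not drop or ram the panel, and leave the two tiles and the other things on the counter where they are.

Things in the scene. Friction and masses are not known exactly. Their poses are not given: they have to be found in the camera images.
- panel: the photo panel, mm: 100 wide (x), 9 thick (y), 150 high (z), 0.13 kg; printed face to -y, brown back to +y. Origin at the centre of its bottom short edge, z up the board. It starts leaning on the easel 30 degrees from upright, back on the support, bottom on a ledge with a 9 lip; its top 60 stands clear of the support and can be pinched across the thickness, along the slope.
- easel: the dark steel easel, fixed: base 120 (x) x 130 (y), origin at the centre of its underside. The panel's top leans towards the easel's +y (roughly towards the robot), its width along the easel's x. The bottom edge of the panel is at (0, -30, 34) in this frame.
- slot: the empty slot holder, mm, fixed; three alike stand 60 apart along the rack's y, the other two hold tiles. Along x 104 long, 12 wide (y); walls 40 high over its bottom, then lips flare 10 more (mouth 24 wide); stop plate at x=+58. A spring clip on the +y side narrows it near the bottom: push the panel past it with 5 to 10 N; it stays clipped to the -y wall. Origin 10 below the bottom.
- slot_floor (a point): the centre of the empty slot's bottom (axes as slot). Deep in the slot lies an adjustable rubber-topped depth stop on which the panel must sit: set anywhere from 0 to 14 mm above this point and not measured. Feel for it slowly; over 40 N on it is ramming. The panel's x goes along the slot, either way round; clipped it lies 1.5 mm towards -y.
- rack: the rack's aluminium tray, fixed, 150 (x) x 200 (y) x 6, origin at the centre of its underside; -x is its front, towards the robot, where the gate runs. A panel sits 11 or more behind the gate's teeth when centred in the slot.
- gate (a joint): slide of the gate along the rack's +y, m: 0 to 0.045, end stop (closed) at 0.045; stays where it is left, about 2 N of friction. Open, its three steel teeth stand between the slots; closed, one in front of each slot.
- gate_grip (a point): on the gate's upright black grip, 22 (x) x 16 (y), standing 68 in front of the gate's teeth; the point lies on its centre line, 17 below its top, 85 above the counter. Axes along the rack's.
- tile_a: shorter white tile, 98 wide, 10.5 thick, 105 high, already standing in another slot of the rack; origin at the centre of its bottom edge, z up. Sizes in mm. Leave alone.
- tile_b: second shorter white tile, like tile_a, in the third slot. Sizes in mm. Leave alone.
- mug: white mug, radius 41, height 95, origin at the centre of its underside. Sizes in mm. Leave alone.
- tape_roll: roll of amber tape lying flat, outer radius 42, height 20, origin at the centre of its underside. Sizes in mm. Leave alone.
- camera_body: black camera standing upright, body 60 x 125 x 103 high, the lens reaching 90 along its +x; origin under the body's centre. Sizes in mm. Leave alone.
- scraper: spatula with a black handle lying along its own x. Sizes in mm. Leave alone.
- spray: white bottle, radius 28, height 150, origin at the centre of its underside. Sizes in mm. Leave alone.

How it is judged:
On the way, in this order (a step that is already met when the one before it is completed fails the run):
1. the panel stands fully home in the empty slot and has been let go (distance between panel and pad_c0 below 0.0325 m and x of panel in the frame of slot_floor between -0.008 and 0.008 m and y of panel in the frame of slot_floor between -0.006 and 0.006 m and angle between panel's own z axis and vertical below 0.07 rad and angle between the x axis of panel and the x axis of slot, either way round below 0.08 rad and contact force between the fingers and panel below 0.3 N), for 0.2 s.
2. the gate has been slid to its end stop (value of joint gate above 0.042 m), for 0.2 s.
At the end, for the whole second after the job is handed in: The panel stands released and at rest in the empty slot: bottom edge down on the hidden depth stop to within about 2 mm, within 8 mm of the slot's centre along it, upright within 4 degrees and the same way up as on the easel; the gate is within 3 mm of its end stop (all of step 1 and value of joint gate above 0.042 m and linear speed of panel below 0.02 m/s); the robot touches nothing.
It fails at once if the panel is rammed or dropped on the depth stop (over 40 N) (contact force between panel and pad_c0 above 40 N).
It fails at once if a tile or another thing on the counter is moved by more than 25 mm (distance of any of tile_a, tile_b, mug, tape_roll, camera_body, scraper, spray from where it was at the start of the episode above 0.025 m).
It also fails if it takes over 54 s, if anything falls off the work surface, if the arm or the gripper's body presses on something with over 40 N, if the wrist force passes 120 N, or if a joint passes its speed limit or range.

ROBOT

A 6-joint arm with a two-finger parallel gripper is mounted at the origin on the work surface. World frame = base frame: x ahead of the robot, y to its left, z up, the work surface at z = 0. Lengths are in m, angles in rad, forces in N, time in s.
With the tool pointing down it reaches from about 0.4 to 0.925 m from the base axis. Payload 12.5 kg.
Tool frame: the origin (TCP) lies midway between the tips of the shut fingers; the grasp point (between the pads) lies 19 mm behind it; z points along the fingers, y is the line along which they close (so a half turn about z gives the same grasp; the last joint's range is limited). The gripper opens to 95 mm and grips with 3 to 60 N. Pads are 20 mm wide; open, the fingers measure 119 mm over their backs; the gripper's body (75 mm by 180 mm) begins 59 mm behind the grasp point.
Start: joints at [0.999, 0.491, 1.559, -0, 1.092, -0.106], TCP at [0.281, 0.558, 0.186] pointing down, gripper open.
Joint ranges: [-3.1, 3.1], [-0.84, 2.19], [0.05, 2.79], [-1.13, 4.28], [0.06, 2.93], [-2.69, 2.69]. Speed limits (rad/s): [2.22, 2.22, 2.79, 3.14, 3.14, 3.14].

INTERFACE

Orientations are given as a unit quaternion [x, y, z, w].
In Python, from rig import manip gives the robot as it stands. The module is installed in compiled form; this text tells all that it offers. Calls block until the motion is done:
- manip.goto(position, orientation): joint-space move of the TCP to a pose.
- manip.line_to(position, frame=None, vel=0.15): straight line of the TCP; frame=None keeps the orientation; vel is the mean speed in m/s.
- manip.goto_joints(angles): joint-space move.
- manip.gripper_open() and manip.grasp(squeeze=None): open the fingers fully, or close them until they stop; squeeze is the grip in N (None keeps the last).
- manip.sleep(seconds).
- manip.inverse_kinematics(position, orientation): joint angles nearest the present ones, or None.
- manip.sense(): the state.
- manip.camera(name): name is "side" or "top"; returns a dict with "image" (420x560x3 uint8, red, green, blue), "depth" (420x560 float32, m along the optical axis (not along the pixel's ray), 0 where there is no reading), "K" (3x3 intrinsics, pixels), "k1" (the pictures are not rectified: a ray, as slopes to the right and down, at radius r is drawn at 1 + k1 r^2 times it, then the intrinsics apply), "R" (3x3) and "t" (3): a world point X has camera coordinates R X + t. Camera axes: x right, y down, z forward; pixel columns grow to the right and rows downward; lengths in m; the calibration is good to about 2 mm. A picture is of the moment at which its call begins.
A pose or a line that the arm cannot do raises manip.PlanningError and nothing moves.
- manip.sign_off(): hands the job in; it is judged then, once.
The state is a dict: "time": time; "joint_positions": joint angles; "qd": joint speeds; "joint_efforts": joint torques, N m; "tcp_pos": TCP position; "ee_rot": TCP orientation; "ft_force": force on the tool from outside, world axes, zero at the start; "moment": the same for the moment, N m; "width": finger opening in m; "gripper_force": force on a finger pad.
Only numpy, scipy, OpenCV 4.12 (cv2) and the standard library are available. Lean on these libraries where they do the work, as an engineer would, in place of code of your own. Each camera call takes 0.05 s, during which the arm holds its last target. There are 200 camera calls.

## Working session

There is one attempt and no reset: what is moved stays moved. The work goes in short steps, each a Python script; the robot and the scene stay as the last script left them, time stands still between calls to the robot, and variables do not carry over. Pictures are saved under pics/ and viewed, at most 13 in all, crops included, and the job is handed in when it is done.

```bash
mkdir -p pics; python3 - <<'E'
from rig import manip
import cv2,numpy as np,pickle
d={}
for n in("side","top"):
    c=manip.camera(n);d[n]=c
    cv2.imwrite(f"pics/{n}0.png",c["image"][:,:,::-1])
    print(n,c["K"],c["k1"],c["R"],c["t"],(c["depth"]>0).mean())
pickle.dump(d,open("c0.pkl","wb"))
s=manip.sense();print(s)
E
```

```text
side [[389.61197028   0.         282.70931895]
 [  0.         389.61197028 208.50858177]
 [  0.           0.           1.        ]] -0.0353261165406454 [[ 0.97273996 -0.23118369  0.01819535]
 [-0.15858233 -0.72039952 -0.67518603]
 [ 0.16919992  0.65389497 -0.73742305]] [-0.57102688  0.11686915  1.15866015] 0.9959353741496598
top [[379.22906554   0.         280.4903027 ]
 [  0.         379.22906554 205.06937973]
 [  0.           0.           1.        ]] -0.0332844189580013 [[-1.21551429e-02 -9.99924900e-01 -1.56445724e-03]
 [-9.93638724e-01  1.22538758e-02 -1.11946093e-01]
 [ 1.11956857e-01  1.93784540e-04 -9.93713049e-01]] [-0.02328691  0.59146433  1.11280489] 0.9960374149659864
{'time': 0.1, 'joint_positions': array([ 9.99357824e-01,  4.91459445e-01,  1.55939729e+00, -3.71097062e-05,
        1.09168443e+00, -1.05619893e-01]), 'qd': array([-6.13153173e-04, -1.94938746e-03, -1.84145135e-03, -4.19302713e-05,
       -3.15823519e-03, -1.01767580e-03]), 'joint_efforts': array([ 3.72264374e-03, -6.13615036e+01, -2.58610046e+01,  6.94926898e-02,
        4.68456605e-02, -9.97138227e-05]), 'tcp_pos': array([0.28058874, 0.55820309, 0.18574192]), 'ee_rot': array([ 2.30800891e-01,  9.73000886e-01, -4.52807102e-04, -1.41973520e-04]), 'ft_force': array([-0.31672952, -0.2009042 , -0.29223554]), 'moment': array([ 0.00486681,  0.03187947, -0.00402664]), 'gripper_force': 0.0, 'width': 0.0946495011511048}
```

View pics/side0.png

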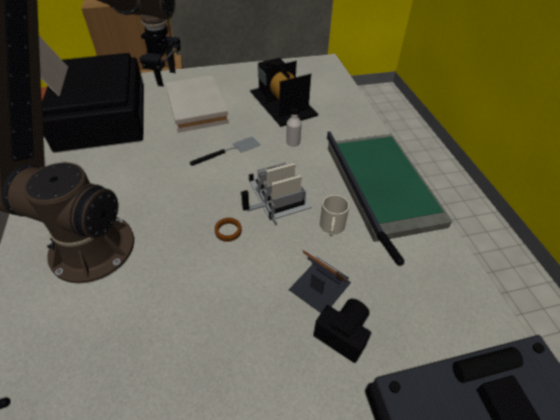

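View pics/top0.png

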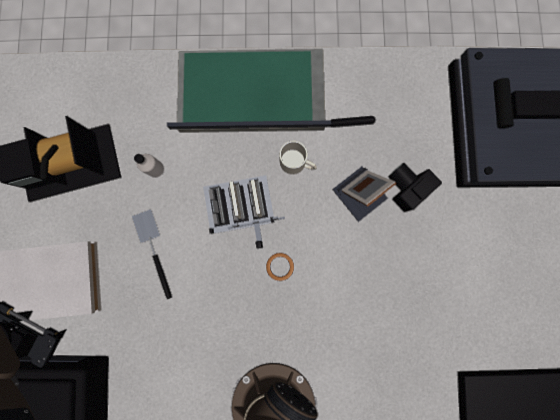

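```bash
cat > h.py <<'E'
import cv2,numpy as np,pickle
def crop(im,x0,y0,w,h,s,fn):
    a=cv2.resize(im[y0:y0+h,x0:x0+w,::-1],None,fx=s,fy=s,interpolation=cv2.INTER_CUBIC)
    a=cv2.convertScaleAbs(a,alpha=1.5)
    for i in range(0,w,10): cv2.putText(a,str(x0+i),(i*s,8),0,.3,(0,0,255),1);cv2.line(a,(i*s,10),(i*s,14),(0,0,255),1)
    for i in range(0,h,10): cv2.putText(a,str(y0+i),(0,i*s+4),0,.3,(0,0,255),1)
    cv2.imwrite(fn,a)
def ray(c,u,v):  # slopes
    K=c["K"];d=np.array([(u-K[0,2])/K[0,0],(v-K[1,2])/K[1,1]]);p=d.copy()
    for _ in range(10): p=d/(1+c["k1"]*(p@p))
    return np.array([p[0],p[1],1.])
def atz(c,u,v,z):
    D=c["R"].T@ray(c,u,v);C=-c["R"].T@c["t"];return C+D*(z-C[2])/D[2]
def cloud(c):
    H,W=c["depth"].shape;v,u=np.mgrid[:H,:W];K=c["K"]
    d=np.stack([(u-K[0,2])/K[0,0],(v-K[1,2])/K[1,1]],-1);p=d.copy()
    for _ in range(10): p=d/(1+c["k1"]*(p**2).sum(-1,keepdims=True))
    X=np.concatenate([p,np.ones((H,W,1))],-1)*c["depth"][...,None]
    return (X-c["t"])@c["R"]
def proj(c,X):
    q=c["R"]@np.asarray(X)+c["t"];s=q[:2]/q[2];s=s*(1+c["k1"]*(s@s));return s*c["K"][0,0]+c["K"][:2,2]
E
python3 - <<'E'
from h import *
d=pickle.load(open("c0.pkl","rb"))
crop(d["top"]["image"],198,165,95,85,8,"pics/tr.png")
crop(d["top"]["image"],325,155,120,70,6,"pics/te.png")
crop(d["side"]["image"],235,150,85,75,8,"pics/sr.png")
crop(d["side"]["image"],280,240,95,75,8,"pics/se.png")
E
```

```text
(no output)
```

View pics/tr.png

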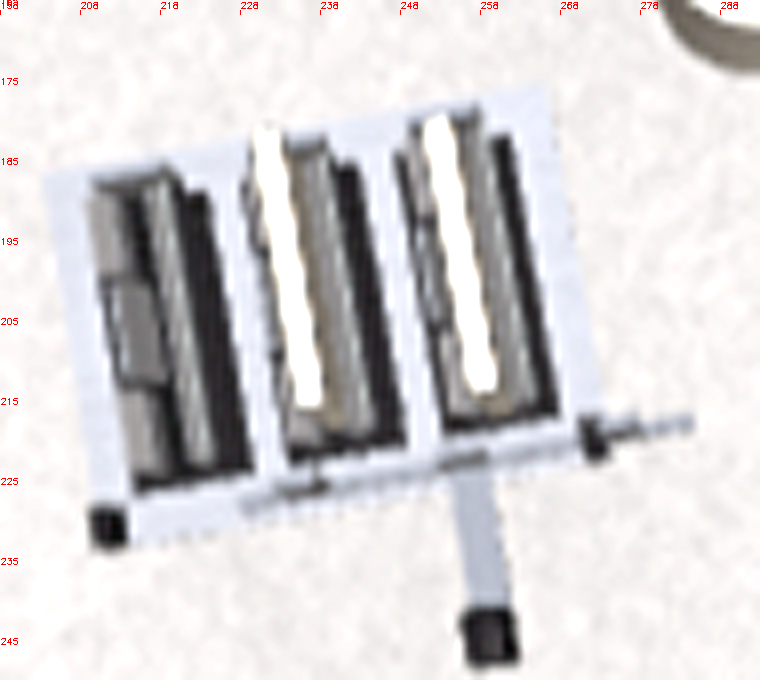

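View pics/te.png

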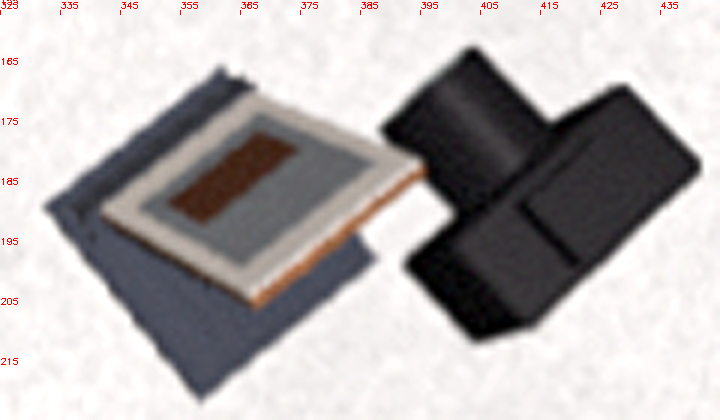

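View pics/sr.png

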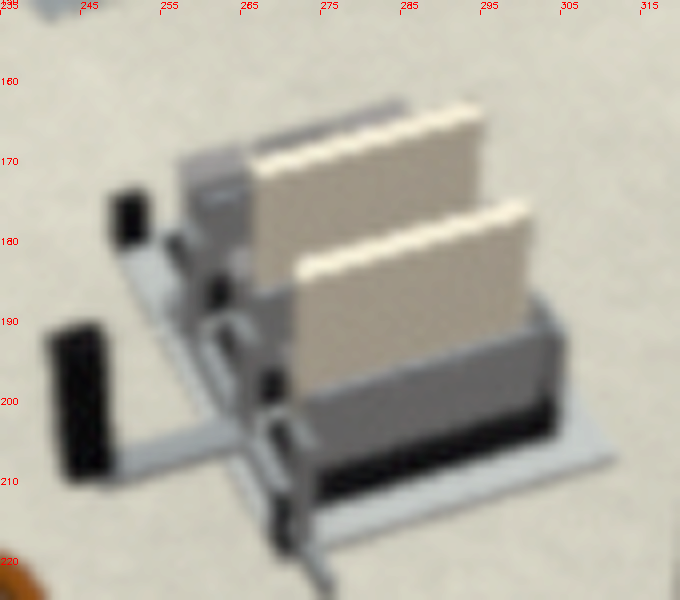

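View pics/se.png

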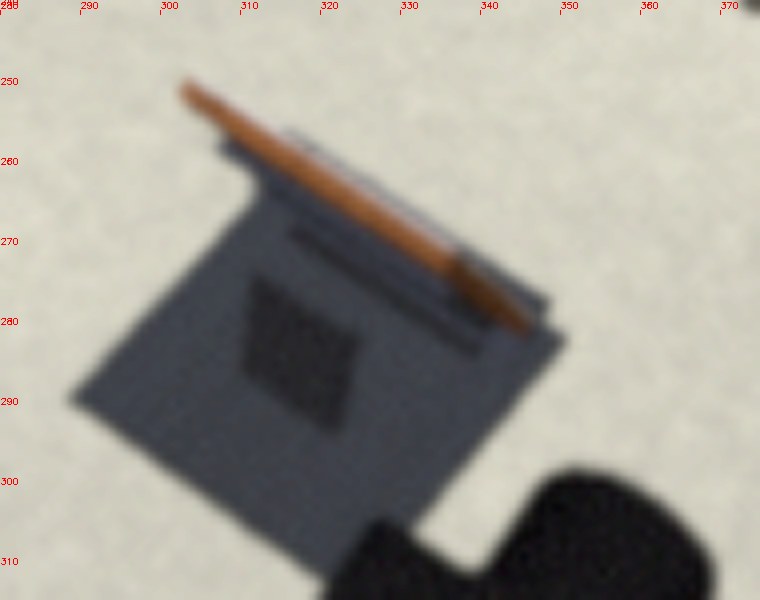

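```bash
python3 - <<'E'
from h import *
np.set_printoptions(precision=4,suppress=True)
d=pickle.load(open("c0.pkl","rb"));c=d["top"];P=cloud(c);S=cloud(d["side"])
T=lambda x,y:(198+x/8-.5+.06,165+y/8-.5+.06)
U=lambda x,y:(325+x/6-.5+.08,155+y/6-.5+.08)
print("tray",[atz(c,*T(*p),.006)[:2] for p in [(42,172),(548,85),(607,400),(97,545)]])
print("cloud z tray/table",np.median(P[190:215,204:206,2]),np.median(P[230:250,210:230,2]))
for u,v in[(234,199),(255,197),(234,190),(255,205)]: print("tile",P[v,u])
for u,v in[(218,200),(219,205),(212,190),(214,220)]: print("lip",P[v,u])
print("grip",P[244,259],P[244,258])
# side view tops
D=d["side"]
print("tile top side cloud",S[174,272],S[186,280],"grip side",S[200,245])
# tile top edges ends
zt=.121
for n,ps in {"t1":[(265,125),(308,405)],"t2":[(437,115),(484,388)]}.items(): print(n,[atz(c,*T(*p),zt)[:2] for p in ps])
print("grip",atz(c,*T(490,637),.102))
print("lips z.066",[ (p,atz(c,*T(*p),.066)[:2]) for p in [(90,185),(135,490),(160,170),(212,465),(172,180)]])
# panel
m=np.zeros(P.shape[:2],np.uint8)
poly=np.array([U(*p) for p in [(115,210),(250,103),(410,165),(248,285)]])
cv2.fillPoly(m,[np.round(poly).astype(int)],1)
Q=P[m>0];q0=np.median(Q,0)
for _ in range(3):
    cc=Q.mean(0);n=np.linalg.svd(Q-cc)[2][2];n*=np.sign(n[2]);r=(Q-cc)@n;Q=Q[abs(r)<.006]
print("plane",cc,n,r.std(),np.degrees(np.arccos(n[2])),np.degrees(np.arctan2(n[1],n[0])))
for p in [(102,210),(256,93),(246,294),(427,165)]:
    C=-c["R"].T@c["t"];Dv=c["R"].T@ray(c,*U(*p));print(C+Dv*((cc-C)@n)/(Dv@n))
E
```

```text
tray [array([0.6568, 0.2109]), array([0.6887, 0.0134]), array([ 0.565 , -0.0084]), array([0.5115, 0.1881])]
cloud z tray/table 0.0014232346143568087 4.052058910744014e-05
tile [0.5999 0.0992 0.121 ]
tile [0.6048 0.0404 0.1214]
tile [0.6267 0.1003 0.1126]
tile [0.5826 0.0407 0.1187]
lip [0.6055 0.1542 0.0599]
lip [0.5908 0.1515 0.0576]
lip [0.6369 0.1737 0.0521]
lip [0.5459 0.1646 0.0653]
grip [0.4741 0.0311 0.1029] [0.4741 0.034  0.1018]
tile top side cloud [0.5718 0.0913 0.1039] [0.5835 0.0298 0.1068] grip side [0.4725 0.0279 0.0713]
t1 [array([0.6534, 0.1087]), array([0.5544, 0.0934])]
t2 [array([0.6562, 0.0481]), array([0.5596, 0.0321])]
grip [0.4736 0.0317 0.102 ]
lips z.066 [((90, 185), array([0.6417, 0.1806])), ((135, 490), array([0.5289, 0.1631])), ((160, 170), array([0.647 , 0.1547])), ((212, 465), array([0.5377, 0.135 ])), ((172, 180), array([0.6432, 0.1503]))]
plane [ 0.6339 -0.28    0.1085] [0.7031 0.5156 0.4897] 0.0008970374666816196 60.680870849184345 36.25133811964566
[ 0.6354 -0.2158  0.0387]
[ 0.6945 -0.296   0.0382]
[ 0.5773 -0.258   0.1665]
[ 0.6337 -0.3401  0.172 ]
```

```bash
cat > g.py <<'E'
import numpy as np
from scipy.spatial.transform import Rotation as Ro
np.set_printoptions(precision=4,suppress=True)
a=np.radians(216.3);h=np.array([np.cos(a),np.sin(a),0]);Z=np.array([0,0,1.])
zp=.5*h+.866025*Z; yp=.866025*h-.5*Z; xp=np.cross(yp,zp)
fc=np.array([.6352,-.2775,.1030])          # face centre
O=fc+.0045*yp-.075*zp                      # panel origin
b=np.radians(9.1);ex=np.array([np.cos(b),np.sin(b),0]);ey=np.array([-np.sin(b),np.cos(b),0])
slot=.603*ex+.0643*ey+.016*Z
HG=.133; TIP=HG-.019
def q(x,y,z): return Ro.from_matrix(np.stack([x,y,z],1)).as_quat()
def tool(s,yv,zv): y=s*yv; return q(np.cross(y,-zv),y,-zv)
def qe(s): return tool(s,yp,zp)
def qs(s): return tool(s,-ey,Z)            # panel y -> -rack y
E
python3 - <<'E'
from g import *
from rig import manip
print(O,slot,xp)
for s in(1,-1):
    for n,p,o in[("pre",O+(TIP+.08)*zp,qe(s)),("gr",O+TIP*zp,qe(s)),("lift",O+(TIP+.02)*zp+.12*Z,qe(s)),("ab",slot+(TIP+.10)*Z,qs(s)),("in",slot+TIP*Z,qs(s)),("gate",.4728*ex-.044*ey*0+(-.0438)*ey+.066*Z,qs(s))]:
        print(s,n,p,manip.inverse_kinematics(p,o))
E
```

```text
[ 0.6623 -0.2576  0.0358] [0.5852 0.1589 0.016 ] [-0.592   0.8059  0.    ]
1 pre [ 0.5841 -0.315   0.2038] [-0.8247  0.4985  1.6121  0.6079  1.0549  1.3699]
1 gr [ 0.6163 -0.2914  0.1345] [-0.7604  0.5898  1.6537  0.669   0.9167  1.3259]
1 lift [ 0.6083 -0.2973  0.2718] [-0.7763  0.4465  1.5087  0.5684  1.1603  1.5066]
1 ab [0.5852 0.1589 0.23  ] [ 0.1562  0.4247  1.5498 -0.      1.1671  1.5681]
1 in [0.5852 0.1589 0.13  ] [ 0.1562  0.5244  1.668  -0.      0.9492  1.5681]
1 gate [0.4738 0.0315 0.066 ] [-0.0728  0.4603  2.045  -0.      0.6364  1.3392]
-1 pre [ 0.5841 -0.315   0.2038] [-0.8247  0.4985  1.6121  0.6079  1.0549 -1.7717]
-1 gr [ 0.6163 -0.2914  0.1345] [-0.7604  0.5898  1.6537  0.669   0.9167 -1.8157]
-1 lift [ 0.6083 -0.2973  0.2718] [-0.7763  0.4465  1.5087  0.5684  1.1603 -1.635 ]
-1 ab [0.5852 0.1589 0.23  ] [ 0.1562  0.4247  1.5498 -0.      1.1671 -1.5735]
-1 in [0.5852 0.1589 0.13  ] [ 0.1562  0.5244  1.668  -0.      0.9492 -1.5735]
-1 gate [0.4738 0.0315 0.066 ] [-0.0728  0.4603  2.045  -0.      0.6364 -1.8024]
```

```bash
python3 - <<'E'
from g import *; from h import *
from rig import manip
manip.goto(O+(TIP+.14)*zp,qe(1))
manip.line_to(O+TIP*zp,vel=.12)
s=manip.sense();print(s["time"],s["tcp_pos"]-(O+TIP*zp),s["ft_force"])
manip.grasp(30)
s=manip.sense();print(s["time"],s["width"],s["gripper_force"],s["ft_force"])
c=manip.camera("top");crop(c["image"],325,155,120,90,6,"pics/g1.png")
E
```

```text
4.7167 [ 0.     -0.0005  0.0007] [-0.8521  0.1725  1.2076]
6.025 0.008270060569314801 30.030308961868286 [ 0.3523 -1.5338  0.5739]
```

View pics/g1.png

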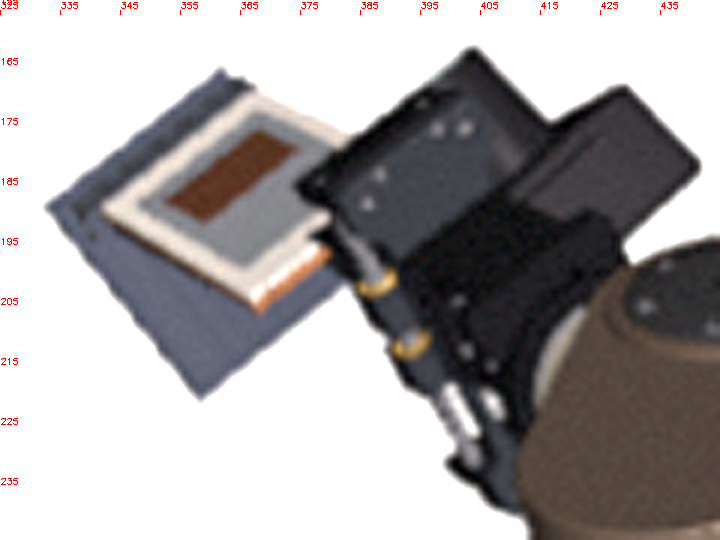

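```bash
python3 - <<'E'
from g import *; from h import *
from rig import manip
p=O+(TIP+.02)*zp
manip.line_to(p,vel=.08); manip.line_to(p+.13*Z,vel=.15)
manip.goto(slot+(TIP+.15)*Z,qs(1)); manip.sleep(.3)
s=manip.sense();print(s["time"],s["width"],s["tcp_pos"]-slot,s["ft_force"])
for n in("side","top"):
    c=manip.camera(n);pickle.dump(c,open(n+"1.pkl","wb"));P=cloud(c).reshape(-1,3);D=P-slot
    L=np.stack([D@ex,D@ey,D[:,2]],1)
    m=(abs(L[:,0])<.07)&(abs(L[:,1])<.03)&(L[:,2]>.12)&(L[:,2]<.255);Q=L[m]
    print(n,m.sum(),Q.min(0),Q.max(0),np.percentile(Q,[3,50,97],axis=0))
    if n=="side": crop(c["image"],220,90,110,100,7,"pics/i1.png"); F=Q[abs(Q[:,1]+.0)<.015];print(np.polyfit(F[:,0],F[:,1],1),np.polyfit(F[:,2],F[:,1],1))
E
```

```text
9.5083 0.008570363514847542 [ 0.0002 -0.0006  0.2639] [ 0.0599 -0.1606 -2.0762]
side 893 [-0.0547 -0.007   0.144 ] [0.049  0.0088 0.2548] [[-0.0522 -0.0049  0.1496]
 [-0.0055 -0.0013  0.2031]
 [ 0.0443  0.003   0.2516]]
[-0.0046 -0.0012] [-0.0259  0.0041]
top 69 [-0.0529 -0.0031  0.1452] [0.0403 0.005  0.2016] [[-0.0529 -0.0028  0.147 ]
 [-0.0277 -0.0018  0.1671]
 [ 0.0371  0.001   0.1965]]
```

View pics/i1.png

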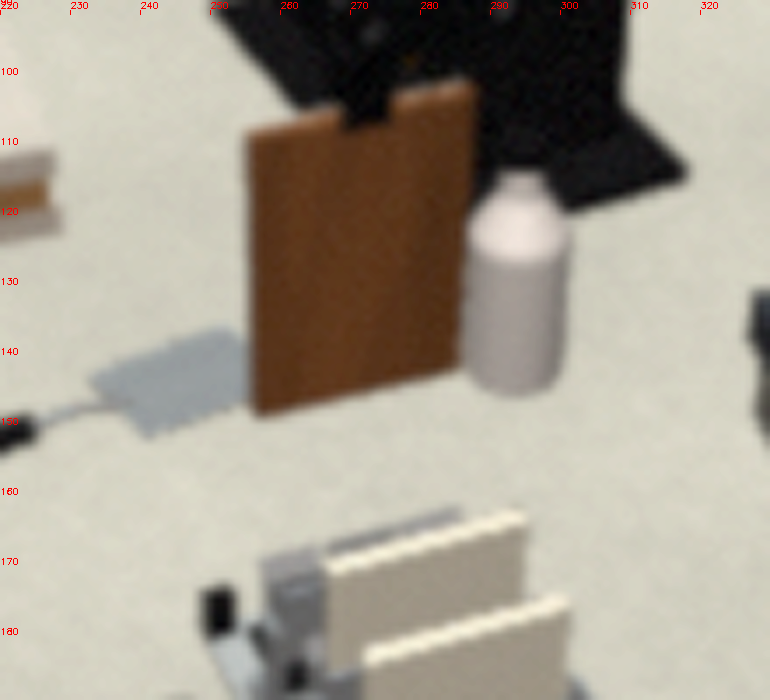

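```bash
python3 - <<'E'
from g import *; from h import *
c=pickle.load(open("side1.pkl","rb"));P=cloud(c);U=lambda x,y:(220+x/7-.43,90+y/7-.43)
L=lambda A:np.stack([(A-slot)@ex,(A-slot)@ey,(A-slot)[...,2]],-1)
def pl(poly,names=()):
    m=np.zeros(P.shape[:2],np.uint8);cv2.fillPoly(m,[np.round([U(*p) for p in poly]).astype(int)],1)
    Q=L(P[m>0]);cc=Q.mean(0);n=np.linalg.svd(Q-cc)[2][2];n*=-np.sign(n[1]);print("plane",len(Q),cc,n,((Q-cc)@n).std());return cc,n
def hit(u,cc,n):
    C=L((-c["R"].T@c["t"]));D=c["R"].T@ray(c,*u);D=np.array([D@ex,D@ey,D[2]]);return C+D*((cc-C)@n)/(D@n)
cc,n=pl([(262,150),(335,140),(395,115),(460,105),(450,360),(265,400)])
for p in[(254,418),(463,374),(247,140),(477,92)]: print(hit(U(*p),cc,n))
cc,n=pl([(335,585),(515,540),(515,580),(380,630),(340,650)])
cc,n=pl([(372,675),(560,625),(560,680),(375,695)])
E
```

```text
plane 1048 [-0.0034 -0.0036  0.2254] [ 0.6498 -0.6995 -0.2972] 0.02216652632624975
[-0.0699 -0.0506  0.1907]
[ 0.204   0.3509 -0.1553]
[-0.1156 -0.1931  0.4262]
[0.0804 0.0648 0.2476]
plane 221 [ 0.001  -0.0634  0.0788] [ 0.0166 -0.9994 -0.03  ] 0.0015972283961783668
plane 182 [ 0.0035 -0.1322  0.0908] [-0.0893 -0.7079 -0.7007] 0.006139164006471246
```

```bash
python3 - <<'E'
from g import *; from h import *
from rig import manip
manip.line_to(slot+(TIP+.056)*Z+.003*ex,vel=.12); manip.sleep(.3)
s=manip.sense();print(s["time"],s["tcp_pos"]-slot,s["ft_force"])
L=lambda A:np.stack([(A-slot)@ex,(A-slot)@ey,(A-slot)[...,2]],-1)
for nm in("side","top"):
    c=manip.camera(nm);pickle.dump(c,open(nm+"2.pkl","wb"));Q0=L(cloud(c).reshape(-1,3))
    for k,(y0,z0,z1) in {"panel":(-.0045,.112,.17),"panelall":(-.0045,.06,.17),"tile1":(-.066,.06,.1),"tile2":(-.126,.06,.1)}.items():
        Q=Q0[(abs(Q0[:,0])<.06)&(abs(Q0[:,1]-y0)<.009)&(Q0[:,2]>z0)&(Q0[:,2]<z1)]
        if len(Q)<6: print(nm,k,len(Q));continue
        print(nm,k,len(Q),"med",np.median(Q,0),"min",Q.min(0),"max",Q.max(0),"slope x,z",np.polyfit(Q[:,0],Q[:,1],1)[0],np.polyfit(Q[:,2],Q[:,1],1)[0])
    if nm=="top": crop(c["image"],190,160,95,85,8,"pics/i2.png")
E
```

```text
10.8417 [0.0031 0.0005 0.1704] [-0.1969 -0.3399 -1.217 ]
side panel 422 med [-0.0011 -0.0018  0.1409] min [-0.0508 -0.0065  0.112 ] max [0.051  0.0034 0.17  ] slope x,z 0.005303157396806783 -0.02047396041732003
side panelall 754 med [-0.002  -0.0012  0.1182] min [-0.0513 -0.0065  0.06  ] max [0.051  0.0043 0.17  ] slope x,z 0.004486100538631805 -0.023304034989354603
side tile1 264 med [ 0.0042 -0.0634  0.0803] min [-0.0427 -0.0689  0.06  ] max [ 0.0543 -0.0573  0.0998] slope x,z 0.0038653764188771133 0.00844716881227725
side tile2 280 med [-0.0033 -0.1233  0.0804] min [-0.0487 -0.1275  0.0602] max [ 0.0497 -0.117   0.0998] slope x,z 0.0023523640525627497 0.010034960921903662
top panel 0
top panelall 8 med [-0.0348 -0.0015  0.066 ] min [-0.05  -0.002  0.062] max [-0.0236 -0.0006  0.0746] slope x,z -0.021593119863479907 -0.03394443748034791
top tile1 23 med [-0.0281 -0.0651  0.0823] min [-0.0419 -0.0655  0.0613] max [-0.0035 -0.0579  0.0997] slope x,z -0.05486844419020962 0.07115421699284295
top tile2 24 med [-0.0052 -0.1249  0.0833] min [-0.0478 -0.1256  0.0601] max [ 0.043  -0.1184  0.0997] slope x,z -0.014946515694371573 0.01920558556452163
```

View pics/i2.png

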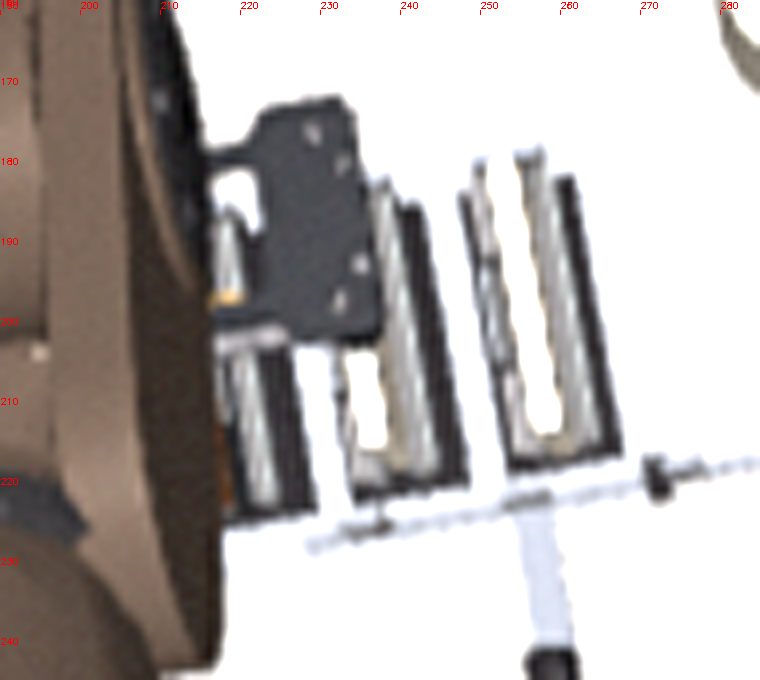

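```bash
cat > ins.py <<'E'
from g import *
from rig import manip
f0=manip.sense()["ft_force"];base=slot+TIP*Z+.003*ex-.0018*ey
manip.line_to(base+.054*Z,vel=.05)
z=.054;log=[]
while z>-.004:
    z-=.002 if z>.024 else .0007
    manip.line_to(base+z*Z,vel=.03 if z>.024 else .012)
    s=manip.sense();f=s["ft_force"]-f0
    log.append((round(z,4),round((s["tcp_pos"]-base)[2],4),round(f[2],1),round(f@ex,1),round(f@ey,1)))
    if f[2]>16 or abs(f@ex)>15 or abs(f@ey)>15: break
for l in log: print(*l)
print(s["time"],s["width"])
E
python3 ins.py
```

```text
0.052 0.0518 -0.5 0.7 0.4
0.05 0.0499 0.1 0.6 1.9
0.048 0.0478 -0.3 -0.0 1.0
0.046 0.0459 -1.0 0.1 1.8
0.044 0.0439 -0.2 0.1 2.0
0.042 0.0418 -0.5 0.2 0.9
0.04 0.0399 0.2 0.0 1.7
0.038 0.0379 -0.4 0.4 1.6
0.036 0.0359 -1.0 -0.3 0.5
0.034 0.0339 -0.0 -0.1 1.0
0.032 0.0319 2.3 -0.2 0.2
0.03 0.0299 2.0 0.3 1.1
0.028 0.0278 1.2 0.4 0.7
0.026 0.0258 1.8 0.4 0.8
0.024 0.0239 3.4 0.5 0.9
0.0233 0.0232 3.0 0.7 1.3
0.0226 0.0225 3.1 -0.2 1.3
0.0219 0.0218 2.6 0.6 0.6
0.0212 0.0211 2.7 0.8 0.8
0.0205 0.0204 2.6 -0.1 1.1
0.0198 0.0197 3.3 1.1 1.7
0.0191 0.019 1.3 -0.4 0.9
0.0184 0.0183 3.0 0.0 0.7
0.0177 0.0176 2.5 -0.1 0.3
0.017 0.0169 2.7 0.1 0.8
0.0163 0.0162 3.7 -0.1 0.8
0.0156 0.0155 2.8 -0.2 1.1
0.0149 0.0148 2.7 0.1 0.2
0.0142 0.0143 5.1 -0.6 0.9
0.0135 0.0139 8.1 -1.1 0.6
0.0128 0.0136 10.9 -1.6 1.9
0.0121 0.0134 14.7 -2.7 1.2
0.0114 0.0131 18.6 -4.1 1.2
19.5083 0.008901992197173652
```

```bash
cat > ins2.py <<'E'
from g import *
from rig import manip
import sys
z=float(sys.argv[1]);lim=float(sys.argv[2]);base=slot+TIP*Z+.003*ex-.0018*ey
while z>-.006:
    z-=.0004
    manip.line_to(base+z*Z,vel=.01)
    s=manip.sense();f=s["ft_force"]+[.2,.34,1.2]
    print(round(z,4),round((s["tcp_pos"]-base)[2],4),round(f[2],1),round(f@ex,1),round(f@ey,1),s["moment"])
    if f[2]>lim: break
print(s["time"],s["width"],s["gripper_force"])
E
python3 ins2.py .0114 25
```

```text
0.011 0.013 20.7 -4.1 0.4 [-0.3573  1.0309  0.0989]
0.0106 0.0129 22.7 -4.8 0.4 [-0.3046  1.0229  0.1211]
0.0102 0.0128 24.8 -5.4 0.4 [-0.3655  1.1732  0.0575]
0.0098 0.0126 27.3 -5.6 0.2 [-0.3549  1.2989  0.0774]
20.5083 0.008483287312634282 30.004518628120422
```

```bash
python3 - <<'E'
from g import *; from h import *
from rig import manip
base=slot+TIP*Z+.003*ex-.0018*ey
manip.line_to(base+.0132*Z,vel=.02);print(manip.sense()["ft_force"])
manip.gripper_open();s=manip.sense();print(s["time"],s["width"],s["ft_force"],s["gripper_force"])
manip.line_to(base+.1*Z,vel=.15)
# aside in front of the gate grip, above
manip.goto(.4728*ex-.0438*ey+.2*Z,qs(1));print(manip.sense()["time"])
L=lambda A:np.stack([(A-slot)@ex,(A-slot)@ey,(A-slot)[...,2]],-1)
for nm in("side","top"):
    c=manip.camera(nm);pickle.dump(c,open(nm+"3.pkl","wb"));Q0=L(cloud(c).reshape(-1,3))
    for k,y0,z0,z1 in[("panel",-.005,.112,.19),("ptop",0,.145,.19),("tile1top",-.06,.09,.12),("tile2top",-.12,.09,.12),("gate",0,0,0)]:
        Q=Q0[(abs(Q0[:,0])<.06)&(abs(Q0[:,1]-y0)<.012)&(Q0[:,2]>z0)&(Q0[:,2]<z1)]
        if len(Q)>5: print(nm,k,len(Q),"med",np.median(Q,0),"min",Q.min(0),"max",Q.max(0),"slope",np.polyfit(Q[:,0],Q[:,1],1)[0],np.polyfit(Q[:,2],Q[:,1],1)[0])
c=pickle.load(open("side3.pkl","rb"));crop(c["image"],235,120,85,100,6,"pics/i3.png")
E
```

```text
[-2.1924 -0.7478 11.4014]
22.2583 0.0951497990183394 [ 0.1432 -0.1508  1.042 ] 0.0
23.7083
side panel 354 med [ 0.0062 -0.004   0.1377] min [-0.0508 -0.0093  0.1122] max [0.0502 0.0057 0.1639] slope 0.01471530619559736 0.04832428466329087
side ptop 133 med [ 0.0099 -0.0036  0.1565] min [-0.0321 -0.0078  0.1453] max [0.0486 0.0057 0.1639] slope 0.015216365964241895 0.2531020691407451
side tile1top 154 med [ 0.0042 -0.0623  0.1013] min [-0.0426 -0.0673  0.0901] max [ 0.0533 -0.0507  0.1078] slope 0.009745932275714334 0.22802031588843405
side tile2top 164 med [-0.0014 -0.1224  0.1017] min [-0.0482 -0.1267  0.0902] max [ 0.0475 -0.1103  0.1085] slope 0.006291537819678467 0.22993233922948095
top panel 192 med [ 0.0086 -0.0041  0.1585] min [-0.0369 -0.0065  0.1122] max [0.0505 0.0037 0.1646] slope 0.0032135065329951594 0.11921463444795323
top ptop 138 med [ 0.008  -0.002   0.1603] min [-0.0369 -0.0062  0.1464] max [0.0494 0.0037 0.1646] slope 0.0054307096801953295 0.406658837131053
top tile1top 145 med [ 0.0062 -0.0603  0.1038] min [-0.0415 -0.0656  0.0902] max [ 0.0554 -0.0543  0.1095] slope 0.015389511086726277 0.28062512302660203
top tile2top 137 med [ 0.0003 -0.1201  0.1042] min [-0.0474 -0.1255  0.0924] max [ 0.0502 -0.1144  0.1096] slope 0.010716057206872574 0.27492155462065565
```

View pics/i3.png

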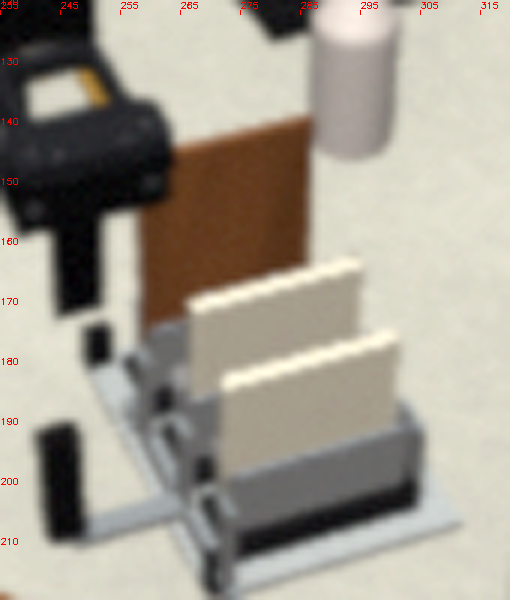

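```bash
python3 - <<'E'
from g import *; from h import *
from rig import manip
g=.4728*ex-.0438*ey+.066*Z
f0=manip.sense()["ft_force"]
manip.line_to(g,vel=.12);print(manip.sense()["ft_force"])
manip.grasp(15);s=manip.sense();print(s["time"],s["width"],s["gripper_force"],s["ft_force"])
f0=s["ft_force"];d=0
while d<.055:
    d+=.004 if d<.038 else .001
    manip.line_to(g+d*ey,vel=.05 if d<.038 else .02)
    s=manip.sense();f=s["ft_force"]-f0;print(round(d,3),((s["tcp_pos"]-g)@ey).round(4),(f@ey).round(1),(f@ex).round(1))
    if f@ey<-12: break
manip.line_to(s["tcp_pos"],vel=.05)
print(s["time"])
E
```

```text
[0.3053 0.0639 0.4257]
26.325 0.015808109174276438 14.971578866243362 [ 0.1659 21.7137  1.5053]
0.004 0.0042 -20.0 -3.5
26.575
```

```bash
python3 - <<'E'
from g import *; from h import *
from rig import manip
g=.4728*ex-.0438*ey+.066*Z
d=.004
while d<.058:
    d+=.004 if d<.038 else .001
    manip.line_to(g+d*ey,vel=.05 if d<.038 else .02)
    s=manip.sense();f=s["ft_force"];print(round(d,3),((s["tcp_pos"]-g)@ey).round(4),(f@ey).round(1),(f@ex).round(1))
    if f@ey<-15: break
print(s["time"],s["width"])
E
```

```text
0.008 0.0081 0.3 -0.4
0.012 0.0124 2.1 -0.2
0.016 0.0164 1.6 -2.8
0.02 0.0204 2.5 -2.8
0.024 0.0243 2.8 -3.7
0.028 0.0282 1.7 -4.5
0.032 0.0322 1.8 -5.3
0.036 0.0361 2.6 -6.1
0.04 0.04 1.3 -4.5
0.041 0.0409 -0.0 -6.1
0.042 0.0419 -0.8 -5.9
0.043 0.0428 -1.1 -6.4
0.044 0.0438 -1.3 -5.2
0.045 0.0449 -1.3 -6.9
0.046 0.0458 -0.8 -6.7
0.047 0.0468 -0.7 -6.1
0.048 0.0474 -5.1 -5.5
0.049 0.0475 -14.6 -7.7
0.05 0.0477 -24.0 -8.6
31.675 0.015743224987265558
```

```bash
python3 - <<'E'
from g import *; from h import *
from rig import manip
g=.4728*ex-.0438*ey+.066*Z
manip.line_to(g+.0482*ey,vel=.05)
manip.gripper_open();print(manip.sense()["ft_force"])
manip.line_to(g+.0482*ey+.16*Z,vel=.15)
manip.goto([.42,-.15,.3],qs(1));manip.sleep(.3)
s=manip.sense();print(s["time"],s["ft_force"])
c=manip.camera("top");crop(c["image"],190,160,95,95,6,"pics/f.png")
E
```

```text
[-0.6227 -0.1715  0.2441]
35.75 [-0.6901  0.5361 -0.905 ]
```

View pics/f.png

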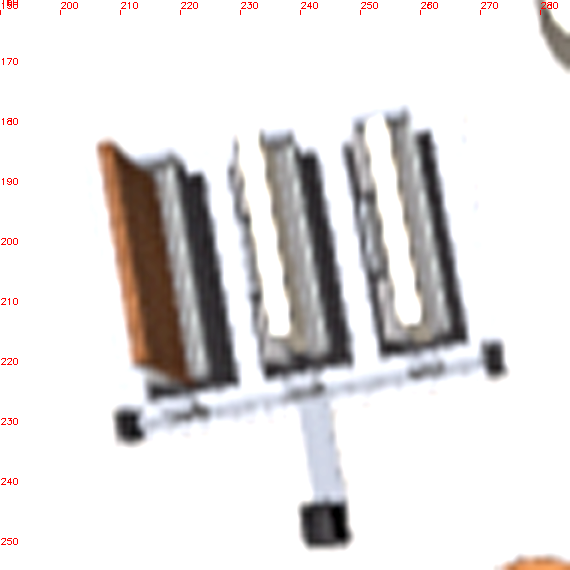

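The picture shows the panel upright in the left slot (its top edge runs from about (207,184) to (213,220)). The gate is closed, with a tooth in front of each slot at about (221,228), (240,224) and (260,221).

```bash
python3 -c "
from rig import manip
print(manip.sign_off())"
```

```text
the job is handed in; nothing more can be done
None
```

The panel is upright and released in the empty slot, pressed to about 27 N until it met a firm stop about 12–13 mm up. The gate is at its end stop and the job was handed in at about 36 s; the sign-off gave no verdict.

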